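# Draw the open board joint tight with its cam lock

## Task

Two small board joints are screwed down on the bench, each with a cam lock under a black bar handle. On one of them the boards still stand apart: turn its handle a quarter turn clockwise (seen from above), fully home, so that the cam draws the boards tight together, then let go. Do not shove the sliding board itself, and leave the joint that is already tight as it is.

Things in the scene. Friction and masses are not known exactly. Their poses are not given: they have to be found in the camera images.
- splice_a: The OPEN joint, fixed to the bench on either side, turned up to 52 degrees either way: dark wooden base 180 x 110 x 9 mm (origin: centre of its underside; x from the fixed to the sliding board, z up), a fixed board 86 x 88 and a sliding one 70 x 88 mm, both 18 mm thick, with a steel strap and cam disc on top. All but handle and hub is below 40 mm above the bench. Cam axis 40 mm from the origin along -x.
- handle_a (a point): Centre of the open joint's handle, on the vertical cam axis, 59 mm above the bench: a black bar 66 mm long, 14 mm thick, 26 mm high (46 to 72 mm above the bench) on a hub 18 mm across; grip it across its thickness. Turns with the handle: y along the bar, x across it, z up. The bar lies parallel to the gap when open, at right angles to it when tight.
- cam_a (a joint): Turn of the open joint's handle, rad: 0 = fully open, grows clockwise seen from above, hard stop at 1.571 = fully home. Starts between 0 and 0.1. It turns stiffly (0.2 N m) and stays where it is left.
- board_a: Sliding board of the open joint, pale wood, 70 x 88 x 18 mm. Origin: middle of the lower edge of the face that meets the fixed board, 9 mm above the bench; x points away from the fixed board. It is 54 mm from the cam axis when open (14 mm gap) and 40 mm when the boards touch; the turning cam draws it along -x evenly, 14 mm over the quarter turn.
- handle_b (a point): Centre of the bar handle of the other joint, of the same make and size, whose boards are already tight. Not to be turned.
- cam_b (a joint): Turn of that other handle, rad: same sense; it starts and must stay home, near 1.57.

How it is judged:
By the outcome, as a careful person would: the job done as asked, in the order asked, and still so for the second after the job is handed in, with the robot touching nothing.
It also fails if it takes over 32 s, if anything falls off the work surface, if the arm or the gripper's body presses on something with over 40 N, if the wrist force passes 120 N, or if a joint passes its speed limit or range.

## Robot

A 6-joint arm with a two-finger parallel gripper is mounted at the origin on a cart in front of the work surface, level with it; the furniture and walls round the work are solid. World frame = base frame: x ahead of the robot, y to its left, z up, the work surface at z = 0. Lengths are in m, angles in degrees, forces in N, time in s.
With the tool pointing down it reaches from about 0.425 to 0.925 m from the base axis. Payload 12.5 kg.
Tool frame: the origin (TCP) lies at the centre of the arm's flange, where the gripper is bolted on; the fingertips stand 173 mm ahead of it and the grasp point (between the pads) lies 155 mm ahead of it; z points along the fingers, y is the line along which they close (so a half turn about z gives the same grasp; the last joint's range is limited). The gripper opens to 85 mm and grips with 20 to 120 N. Pads are 22 mm wide; open, the fingers measure 114 mm over their backs; the gripper's body (76 mm by 85 mm) begins 54 mm behind the grasp point. The pads swing forward as they close: fully open they stand 13 mm farther back than shut.
Start: joints at [-75.149, 28.126, 89.318, -0, 62.55, -6.05], TCP at [0.223, -0.584, 0.405] pointing down, gripper open.
Joint ranges: [-177.58, 177.58], [-47.91, 125.51], [2.72, 160], [-65.01, 245.01], [3.68, 167.84], [-153.87, 153.87]. Speed limits (degrees/s): [127.2, 127.2, 159.86, 180, 180, 180].

## Interface

Orientations are given as [roll, pitch, yaw] about the fixed x, y, z axes, in that order (R = Rz(yaw) Ry(pitch) Rx(roll)).
In Python, from bench import r gives the robot as it stands. The module is installed in compiled form; this text tells all that it offers. Calls block until the motion is done:
- r.move_pose(position, orientation): joint-space move of the TCP to a pose.
- r.movel(position, frame=None, v=0.15): straight line of the TCP; frame=None keeps the orientation; v is the mean speed in m/s.
- r.movej(angles): joint-space move.
- r.open() and r.close_gripper(): open the fingers fully, or close them until they stop; the grip force is fixed at half the most.
- r.pause(seconds).
- r.inverse_kinematics(position, orientation): joint angles nearest the present ones, or None.
- r.state(): the state.
- r.capture(name): name is "scene" or "top" or "wrist"; returns the picture (480x640x3 uint8, red, green, blue); there is no depth.
- r.camera_model(name): a dict with "fx", "fy", "cx", "cy" (pixels), "R" (3x3) and "t" (3): a world point X has camera coordinates R X + t. Camera axes: x right, y down, z forward; pixel columns grow to the right and rows downward; lengths in m; the calibration is good to about 2 mm. A picture is of the moment at which its call begins: read the wrist's pose just before it. camera_model takes no time and is no camera call; for the wrist camera it gives the pose at the moment of the call.
A pose or a line that the arm cannot do raises r.PlanningError and nothing moves.
- r.close_job(): hands the job in; it is judged then, once.
The state is a dict: "time": time; "joint_pos": joint angles; "joint_velocities": joint speeds; "effort": joint torques, N m; "tcp_pos": TCP position; "tool_rot": TCP orientation; "ft_force": force on the tool from outside, world axes, zero at the start; "moment": the same for the moment, N m; "gripper_width": finger opening in m; "gripper_force": force on a finger pad.
Only numpy, scipy, OpenCV 4.12 (cv2) and the standard library are available. Lean on these libraries where they do the work, as an engineer would, in place of code of your own. Each camera call takes 0.05 s, during which the arm holds its last target. There are 200 camera calls.

## Working session

There is one attempt and no reset: what is moved stays moved. The work goes in short steps, each a Python script; the robot and the scene stay as the last script left them, time stands still between calls to the robot, and variables do not carry over. Pictures are saved under pics/ and viewed, at most 10 in all, crops included, and the job is handed in when it is done.

```bash
mkdir -p pics; python3 - <<'E'
from bench import r
import cv2
for n in("top","scene"):
    cv2.imwrite(f"pics/{n}.png",r.capture(n)[:,:,::-1]); m=r.camera_model(n); print(n,m)
s=r.state();print(s["time"],s["tool_rot"],s["gripper_width"])
E
```

```text
top {'fx': 533.6197858211119, 'fy': 533.6197858211119, 'cx': 318.69418886737594, 'cy': 243.04513482501494, 'R': array([[ 0.02148019, -0.99961483,  0.01757264],
       [-0.99750968, -0.02260939, -0.06680753],
       [ 0.0671791 , -0.01609384, -0.99761112]]), 't': array([-0.13354417,  0.5296722 ,  1.00514281])}
scene {'fx': 610.1669036793647, 'fy': 610.1669036793647, 'cx': 324.0724653570784, 'cy': 236.2743957302965, 'R': array([[-0.43661167, -0.8996203 , -0.00731911],
       [-0.71262654,  0.350801  , -0.60753772],
       [ 0.54912081, -0.26004227, -0.79425711]]), 't': array([0.12228765, 0.47096762, 0.94987357])}
0.1 [-1.79940514e+02 -7.45121893e-03  2.08999418e+01] 0.08531056351159294
```

View pics/top.png

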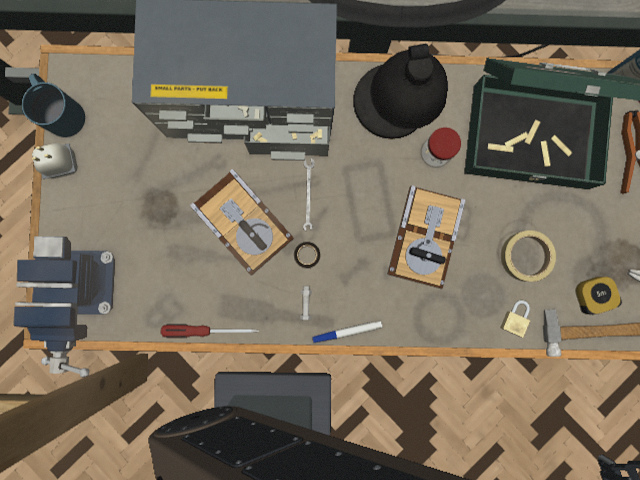

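View pics/scene.png

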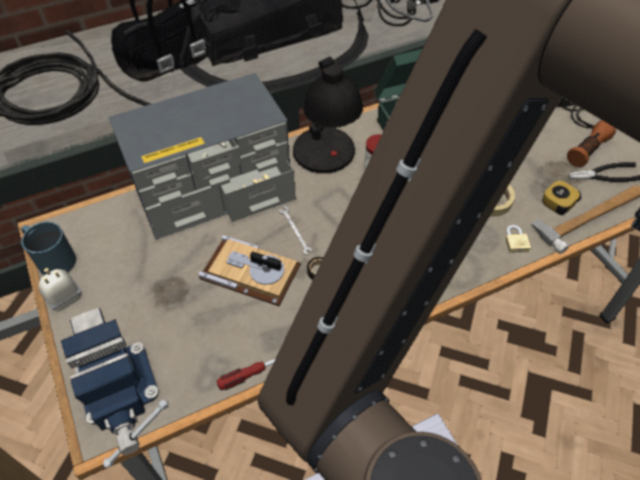

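The open joint is the right one: it has a dark gap at about row 230, and its handle is at (428,256) with the bar parallel to the gap. The left joint is tight. I'll localise the handle, then look from above with the wrist camera.

```bash
cat > h.py <<'E'
import numpy as np, cv2
def ray(m,px,z):
    d=m["R"].T@np.array([(px[0]-m["cx"])/m["fx"],(px[1]-m["cy"])/m["fy"],1.]); c=-m["R"].T@m["t"]
    return c+d*(z-c[2])/d[2]
def bar(img,m,box,thr=45,z=.070):
    x0,y0,x1,y1=box; k=np.zeros(img.shape[:2],np.uint8)
    k[y0:y1,x0:x1]=(img[y0:y1,x0:x1].max(2)<thr)*255
    cs=cv2.findContours(k,0,2)[0]; c=max(cs,key=cv2.contourArea)
    b=cv2.boxPoints(cv2.minAreaRect(c)); p=np.array([ray(m,q,z) for q in b])
    e=max(p[1]-p[0],p[2]-p[1],key=np.linalg.norm)
    return p.mean(0),np.degrees(np.arctan2(e[1],e[0])),[np.linalg.norm(p[1]-p[0]),np.linalg.norm(p[2]-p[1])],b
E
python3 - <<'E'
from bench import r
from h import *
img=cv2.imread("pics/top.png"); m=r.camera_model("top")
c,a,l,b=bar(img,m,(405,240,450,272)); print(c,a,l,b)
for y in (a+90,a-90,):
  for f in (0,-90):
    q=r.inverse_kinematics([c[0],c[1],.218],[180,0,y+f]); print(y+f,q)
print(ray(m,(428,256),.07))
E
```

```text
[ 0.5107407 -0.3193044  0.07     ] -107.19178942638544 [np.float64(0.014520942692519896), np.float64(0.06525030133075534)] [[408.80002 253.6    ]
 [411.30002 246.1    ]
 [445.20004 257.4    ]
 [442.70004 264.9    ]]
-17.19178942638544 [-3.82938923e+01  3.97892211e+01  1.01535048e+02 -2.54444375e-14
  3.86757304e+01  6.88978971e+01]
-107.19178942638544 None
-197.19178942638544 [ -38.29389234   39.78922114  101.53504842    0.           38.67573044
 -111.10210291]
-287.1917894263854 [-3.82938923e+01  3.97892211e+01  1.01535048e+02 -2.54444375e-14
  3.86757304e+01 -2.11021029e+01]
[ 0.5098625  -0.32114808  0.07      ]
```

```bash
python3 - <<'E'
from bench import r
from h import *
r.move_pose([.511,-.319,.36],[180,0,73])
m=r.camera_model("wrist"); i=r.capture("wrist")[:,:,::-1]; cv2.imwrite("pics/w1.png",i)
import pickle; pickle.dump(m,open("w1.pkl","wb"))
print(r.state()["time"],-m["R"].T@m["t"], (m["R"]@[.511,-.319,.07]+m["t"]))
E
```

```text
1.6167 [ 0.53012052 -0.25661977  0.3302012 ] [-0.00031511 -0.00529335  0.26820408]
```

View pics/w1.png

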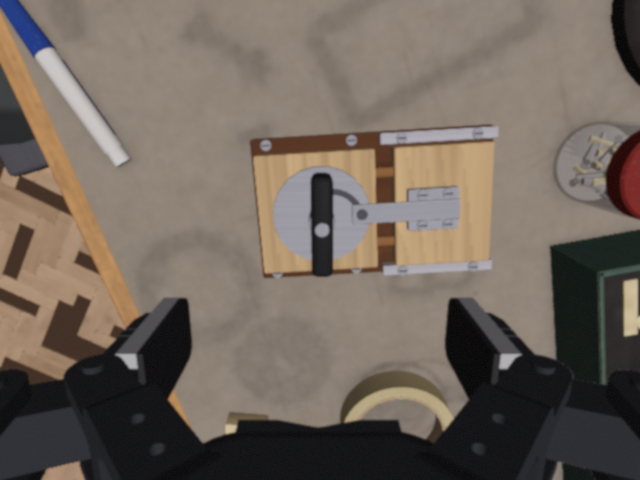

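The wrist view shows the bar from (321,173) to (322,276), with its pin at (322,230). The gap edges run (376,149)–(379,272) and (394,143)–(397,270), and the fixed board is on the left.

```bash
python3 - <<'E'
from h import *
import pickle
m=pickle.load(open("w1.pkl","rb")); i=cv2.imread("pics/w1.png")
c,a,l,b=bar(i,m,(300,160,345,290),50,.072); print(c,a,l,b)
print("pin",ray(m,(322,230),.072))
wood=(i[:,:,2].astype(int)-i[:,:,0]>60)&(i[:,:,2]>150)
k=np.zeros(wood.shape,np.uint8); k[125:285,245:500]=wood[125:285,245:500]*255
for ct in cv2.findContours(k,0,2)[0]:
    if cv2.contourArea(ct)<1500: continue
    q=cv2.approxPolyDP(cv2.convexHull(ct),6,True)[:,0]; print([(tuple(map(int,p)),ray(m,p,.027)[:2].round(4)) for p in q])
for row_off in [((376,149),(379,272)),((394,143),(397,270)),((495,141),(491,265))]:
    p,q=[ray(m,x,.027) for x in row_off]; d=q-p; print(np.degrees(np.arctan2(d[1],d[0])),np.linalg.norm(d))
E
```

```text
[ 0.5130517  -0.32029893  0.072     ] 71.92576483632963 [np.float64(0.06520080555347722), np.float64(0.012563746341157141)] [[310.21628 274.91412]
 [311.496   173.81639]
 [332.23953 174.07895]
 [330.9598  275.1767 ]]
pin [ 0.51279134 -0.3228474   0.072     ]
[((373, 150), array([ 0.5609, -0.2894])), ((375, 201), array([ 0.5527, -0.3249])), ((310, 269), array([ 0.4922, -0.3609])), ((265, 272), array([ 0.459 , -0.3531])), ((254, 157), array([ 0.4796, -0.2695]))]
[((492, 142), array([ 0.6417, -0.3086])), ((487, 258), array([ 0.6217, -0.3917])), ((398, 264), array([ 0.5567, -0.3766])), ((395, 149), array([ 0.5758, -0.2933]))]
-103.65455462680079 0.09175609635790019
-103.06122577846239 0.09434414855457786
-102.76553273934493 0.09177272229269531
```

```bash
python3 - <<'E'
from bench import r
from h import *
def p(t):
    s=r.state(); print(t,round(s["time"],2),s["ft_force"].round(1) if hasattr(s["ft_force"],"round") else s["ft_force"],s["moment"],round(s["gripper_width"],4),s["tcp_pos"])
c=[.5130,-.3215]
r.move_pose([*c,.28],[180,0,72.5]); r.movel([*c,.219],v=.06); p("down")
r.close_gripper(); p("grip")
for y in (60,45,30): 
    r.move_pose([*c,.219],[180,0,y]); p(y)
E
```

```text
down 3.2 [ 0.6 -0.3 -0.1] [ 0.02528623 -0.01295736  0.01159224] 0.0853 [ 0.51308124 -0.32155558  0.2193662 ]
grip 3.87 [-2.5  1.4  4.5] [ 0.11997989  0.5185897  -0.00839718] 0.0143 [ 0.51275323 -0.32142024  0.21931133]
60 4.19 [-3.3  0.5  5.8] [ 0.19564882  0.55340269 -0.03735635] 0.0141 [ 0.51281604 -0.32146116  0.21932137]
45 4.55 [-2.3 -0.2  5.7] [ 0.12958943  0.44512801 -0.05178592] 0.0144 [ 0.51291182 -0.32151285  0.2193031 ]
30 4.91 [-2.4  0.6  6.8] [-0.02416472  0.45826317 -0.00389571] 0.0145 [ 0.51295027 -0.32158244  0.21930644]
```

```bash
python3 - <<'E'
from bench import r
from h import *
def p(t):
    s=r.state(); print(t,round(s["time"],2),np.round(s["ft_force"],1),np.round(s["moment"],2),round(s["gripper_width"],4),np.round(s["tool_rot"],1))
c=[.5130,-.3215]
for y in (15,0,-8,-12,-14,-16,-17.5): 
    r.move_pose([*c,.219],[180,0,y]); r.pause(.1); p(y)
cv2.imwrite("pics/w2.png",r.capture("wrist")[:,:,::-1])
E
```

```text
15 5.37 [-2.6 -0.1  5.5] [-0.1  0.4  0. ] 0.015 [180.   -0.   15.4]
0 5.83 [-3.9 -1.5  6. ] [-0.27  0.48  0.  ] 0.0147 [180.   -0.    0.6]
-8 6.18 [-4.2 -2.   5.2] [-0.41  0.5   0.01] 0.0145 [180.   -0.   -7.4]
-12 6.53 [-3.3 -3.   5.5] [-0.45  0.52  0.09] 0.0146 [180.   -0.  -11.4]
-14 6.88 [-3.3 -1.8  5.1] [-0.46  0.49  0.13] 0.0143 [180.   -0.  -13.4]
-16 7.23 [-2.3 -3.   6.1] [-0.45  0.53  0.1 ] 0.0149 [180.   -0.  -15.4]
-17.5 7.58 [-2.8 -3.   4.9] [-0.51  0.46  0.29] 0.0144 [180.   -0.  -16.9]
```

View pics/w2.png

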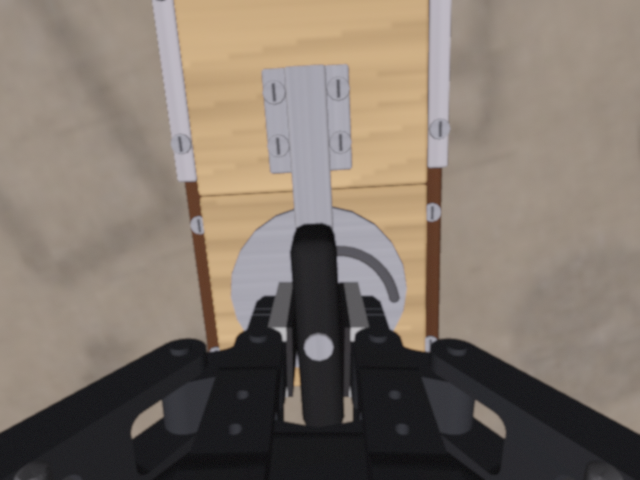

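The seam at row 190 looks shut and the bar is at right angles to it. I'll push a little further to confirm the hard stop, then release and look again.

```bash
python3 - <<'E'
from bench import r
from h import *
def p(t):
    s=r.state(); print(t,round(s["time"],2),np.round(s["ft_force"],1),np.round(s["moment"],2),round(s["gripper_width"],4),np.round(s["tool_rot"],1))
c=[.5130,-.3215]
for y in (-19,-20.5,-22,-23.5): 
    r.move_pose([*c,.219],[180,0,y]); r.pause(.2); p(y)
    if abs(r.state()["moment"][2])>.8: break
r.open(); r.pause(.2); r.movel([*c,.36],v=.12); p("up")
r.pause(.1)
m=r.camera_model("wrist"); i=r.capture("wrist")[:,:,::-1]; cv2.imwrite("pics/w3.png",i)
import pickle; pickle.dump(m,open("w3.pkl","wb"))
E
```

```text
-19 8.08 [-3.3 -3.1  4.9] [-0.53  0.5   0.52] 0.0143 [179.9  -0.  -18.3]
-20.5 8.53 [-3.7 -2.5  6.1] [-0.49  0.48  1.02] 0.0143 [179.9  -0.  -19.8]
up 10.74 [-0.3  0.1 -0.5] [ 0.03 -0.03  0.02] 0.0853 [-1.80e+02  1.00e-01 -2.05e+01]
```

View pics/w3.png

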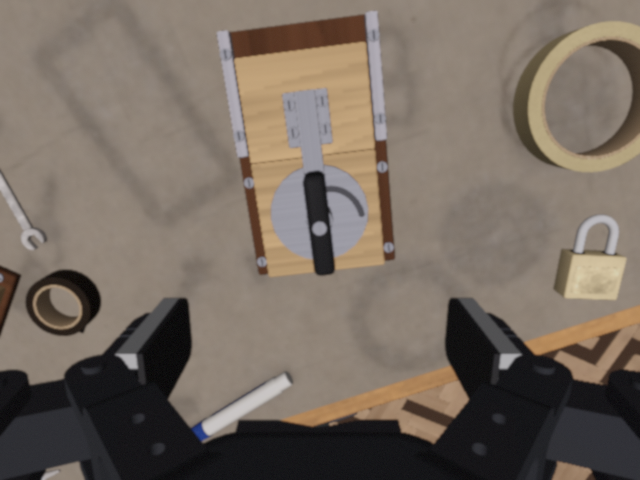

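The boards are tight (seam at row ~157) and the bar lies along the joint axis. The steep moment rise to 1 N·m shows the cam reached its hard stop.

```bash
python3 - <<'E'
from bench import r
from h import *
import pickle
c,a,l,b=bar(cv2.imread("pics/w3.png"),pickle.load(open("w3.pkl","rb")),(295,165,345,285),50,.072); print(c,a,l)
print(r.close_job())
E
```

```text
[ 0.51439102 -0.32301046  0.072     ] 166.9798140556748 [np.float64(0.012361588207362348), np.float64(0.06539810841176337)]
the job is handed in; nothing more can be done
None
```

The open joint's handle is turned clockwise to its hard stop (bar measured at −13.0°, base axis about −13.1°), its boards are drawn tight, the gripper is released and clear, the other joint was never touched, and the job was handed in at about 11 s.

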